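# Nip up the loose cap screw of the dish rack

### The arm

A 7-joint arm with a two-finger parallel gripper is mounted at the origin on the work surface. World frame = base frame: x ahead of the robot, y to its left, z up, the work surface at z = 0. Lengths are in m, angles in rad, forces in N, time in s.
With the tool pointing down it reaches from about 0.4 to 0.85 m from the base axis. Payload 4.5 kg.
Tool frame: the origin (TCP) lies midway between the tips of the shut fingers; the grasp point (between the pads) lies 19 mm behind it; z points along the fingers, y is the line along which they close (so a half turn about z gives the same grasp; the last joint's range is limited). The gripper opens to 88 mm and grips with 3 to 60 N. Pads are 18 mm wide; open, the fingers measure 123 mm over their backs; the gripper's body (75 mm by 187 mm) begins 45 mm behind the grasp point.
Start: joints at [1.316, 0.689, -0.195, 1.565, 0.157, 0.902, -0.215], TCP at [0.178, -0.599, 0.239] pointing down, gripper open.
Joint ranges: [-3.01, 3.01], [-0.46, 2.08], [-1.47, 1.51], [0.13, 2.56], [-1, 4.14], [0.04, 2.09], [-2.66, 2.66]. Speed limits (rad/s): [2.57, 2.57, 3.14, 3.14, 3.14, 3.14, 3.14].

### API

Orientations are given as a unit quaternion [x, y, z, w].
In Python, from plant import r gives the robot as it stands. The module is installed in compiled form; this text tells all that it offers.
- The arm moves only by the tool step_arm, never from a script. Its argument "series" is a list of rows, each a list of 7 numbers: the shift along the world's x, y, z in mm, then the turn, a rotation vector about the world's x, y, z in rad, then the closure, from 0 (fully open) to 1 (shut). A call has 1 to 20 rows; each row shifts and turns the commanded pose from where the row before left it; what a row does not reach is not made up. A row lasts 1/10 s, in which the tool goes at most 50 mm and 8.59 degrees, less where a joint would pass 70% of its speed; a pose out of reach is approached as far as the arm can. A call is refused whole if a number of a shift passes 50 or a number of a turn 0.15, either way. A call with a gripper value outside its range is refused whole. The fingers move at their own pace and stop on an object; "force" is the grip in N (left out, the last holds). Time passes only in rows, so rows that do not move let the fingers close. It gives the time, the measured TCP pose, the force, the opening and the grip force at its end, in the units of the state.
- r.get_state(): the state, without advancing time (a new reading comes with each control period).
- r.snapshot(name): name is "side" or "top"; returns (picture, depth): 384x512x3 uint8, blue, green, red; 384x512 float32, m along the optical axis (not along the pixel's ray), 0 where there is no reading.
- r.get_calibration(name): a dict with "intrinsics" (3x3 intrinsics, pixels), "pose" (4x4, takes a point from camera to world coordinates). Camera axes: x right, y up, looking along -z (the intrinsics and any distortion apply to the point x, -y, -z); pixel columns grow to the right and rows downward; lengths in m; the calibration is good to about 2 mm. A picture is of the moment at which its call begins. get_calibration takes no time and is no camera call.
- r.finish_job(): hands the job in; it is judged then, once.
The state is a dict: "clock": time; "q": joint angles; "qd": joint speeds; "joint_torque": joint torques, N m; "tool_pos": TCP position; "eef_rot": TCP orientation; "contact_force": force on the tool from outside, world axes, zero at the start; "moment": the same for the moment, N m; "opening": opening from 0.0 (shut) to 1.0 (fully open); "finger_force": force on a finger pad.
Only numpy, scipy, OpenCV 4.12 (cv2) and the standard library are available. Lean on these libraries where they do the work, as an engineer would, in place of code of your own. Each camera call takes 0.05 s, during which the arm holds its last target. There are 200 camera calls.

### The job

The cap screw in the one corner of the dish rack that has lost its black cover cap has worked loose. Take the orange T-handle hex key out of its stand, seat it fully home in the screw's recessed socket before turning - without forcing it down - and turn the screw clockwise until it comes up tight, without wrenching it any further. Then put the orange key back in its own hole in the stand, all the way down, and leave the small key, the mug, the bowl and the spoon as they are.

Things in the scene. Friction and masses are not known exactly. Their poses are not given: they have to be found in the camera images.
- key: T-handle hex key with orange handle, 122 mm tall, about 0.12 kg, standing blade-down in the stand. Origin: centre of the blade's tip; z points up along the blade to the handle. Hexagonal steel blade, 10 mm across flats, 12 mm across corners (one corner along x, the others every 60 degrees), square-ended; bare from the tip up to 88 mm.
- key_grip (a point): middle of the orange handle bar, 110 mm above the blade's tip; axes as the key's. The bar is 90 mm long (along x), 20 mm thick (y) and 24 mm high (98 to 122 mm above the tip). Grip it here from above across its 20 mm thickness; a firm grip (80 N or more) carries the turning load.
- open_corner: the front corner block of the dish rack that has lost its black cover cap, so that its cap screw shows: aluminium, fixed, 44 x 44 mm, 30 mm high, top 85 mm above the counter. It may be the left or the right one; the other front corner wears its cap, a black square 45 mm wide, 5 mm thick. Origin: centre of its underside, 55 mm above the counter; axes as the rack's.
- socket (a point): centre of the top face of the loose cap screw's bright steel head (18 mm wide), 4 mm down a round 21 mm hole in the block's top, 81 mm above the counter; z up, x and y as the rack's. Below it the hexagon socket for the 10 mm key, its floor 9 mm below this point: fully home, the key's tip is on the floor. The mouth has a 2 mm deep lead-in that centres a key up to about 2 mm off.
- screw (a joint): turn of the loose screw, rad, growing clockwise seen from above: starts at 0.1 to 0.4, stops solid (tight) at 1.0; drag 0.12 N m, 0.3 N m is tight, over 0.6 is too much. How the hexagon lies is NOT known from this or any axes: turn the key lightly (5 N) on the mouth, 60 degrees at most, till it drops in; until then its tip rests about 2 mm below the head's top. 3 degrees of play each way.
- hole (a point): centre of the mouth of the orange key's own hole in the stand: round, about 15 mm wide, with a 2 mm chamfer, 47 mm deep (floor 8 mm above the counter), upright; axes as the stand's.
- stand: grey plastic key stand, 150 mm (x) x 60 mm (y) x 55 mm high, fixed to the counter; origin at the centre of its underside. The orange key's hole is at x = -45 mm, the small key's at x = +45 mm.
- small_key: smaller T-handle key, black handle 64 x 16 x 20 mm, 108 mm tall, 6 mm blade; origin at the centre of its blade's tip, z up. It stays in the stand.
- rack: two-tier aluminium dish rack, fixed: lower tier 300 mm deep (x), 384 mm wide (y), front corner blocks at x = -150 mm, y = -170 and +170 mm; its rear half (x > 0) holds plates up to 240 mm and the upper tier up to 285 mm above the counter. Origin on the counter under its centre, x from front to rear.
- mug: blue enamel mug, 82 mm wide, 85 mm high, origin at the centre of its underside.
- bowl: white ceramic soup bowl, 140 mm wide, 55 mm high, origin at the centre of its underside.
- spoon: wooden spoon lying on the counter, 230 mm long (x), origin at the middle of its underside.
Mind the look-alikes: they are no part of the job. Of the things shaped like the small_key, the black one is meant.

How it is judged:
By the outcome, as a careful person would: the job done as asked, in the order asked, and still so for the second after the job is handed in, with the robot touching nothing.
It also fails if it takes over 72 s, if anything falls off the work surface, if the arm or the gripper's body presses on something with over 40 N, if the wrist force passes 120 N, or if a joint passes its speed limit or range.

## Working session

There is one attempt and no reset: what is moved stays moved. The work goes in short steps, Python scripts to look and compute and a tool call to move; the robot and the scene stay as the last step left them, time stands still between calls to the robot, and variables do not carry over. Pictures are saved under pics/ and viewed, at most 10 in all, crops included, and the job is handed in when it is done.

Besides the shell and the picture viewer there is one more tool, called after "Request:" as name(argument=value, ...), one argument or row to a line, values as JSON. step_arm: Moves the arm, as the interface text tells. Its arguments: {"type":"object","properties":{"series":{"type":"array"},"force":{"type":"number"}},"required":["series"]}

```bash
mkdir -p pics; cat > h.py <<'E'
import numpy as np,cv2
from plant import r
def snap(n,f):
    p,d=r.snapshot(n); cv2.imwrite(f'pics/{f}.png',p); np.save(f'pics/{f}.npy',d); return p,d
def world(n,d,u,v,z=None):
    c=r.get_calibration(n);K=np.array(c['intrinsics']);T=np.array(c['pose'])
    ray=np.linalg.inv(K)@[u,v,1]; ray=T[:3,:3]@(ray*[1,-1,-1])
    if z is None: s=d[int(v),int(u)]
    else: s=(z-T[2,3])/ray[2]
    return T[:3,3]+s*ray
E
python3 - <<'E'
from h import *
for n in('side','top'):
    c=r.get_calibration(n); print({k:np.round(v,3).tolist() if not isinstance(v,str) else v for k,v in c.items()})
    p,d=snap(n,n+'0'); cv2.imwrite(f'pics/{n}0b.png',cv2.resize(p,(768,576)))
print(r.get_state())
E
```

```text
{'intrinsics': [[436.847, 0.0, 254.163], [0.0, 436.847, 196.177], [0.0, 0.0, 1.0]], 'pose': [[-0.904, 0.215, -0.37, 0.063], [-0.428, -0.467, 0.774, 0.877], [-0.006, 0.858, 0.514, 0.705], [0.0, 0.0, 0.0, 1.0]]}
{'intrinsics': [[396.174, 0.0, 254.531], [0.0, 396.174, 191.357], [0.0, 0.0, 1.0]], 'pose': [[-0.11, 0.973, -0.202, 0.347], [-0.994, -0.109, 0.018, -0.058], [-0.005, 0.203, 0.979, 0.985], [0.0, 0.0, 0.0, 1.0]]}
{'clock': 0.1, 'q': array([ 1.31580556,  0.68988616, -0.19454146,  1.56619296,  0.15729148,
        0.9025119 , -0.21510811]), 'qd': array([ 2.52487259e-04, -2.23827171e-03,  1.40314324e-03, -3.89039615e-03,
        4.34892835e-04, -8.46613315e-05, -9.27269705e-04]), 'joint_torque': array([-2.94854879e-03, -5.28504467e+01, -1.27112679e+00, -1.53838134e+01,
       -5.24470035e-02,  2.02033181e-03,  3.89435274e-05]), 'tool_pos': array([ 0.17781163, -0.59860165,  0.23801203]), 'eef_rot': array([ 9.89587470e-01,  1.43930518e-01, -1.64215396e-04, -7.86801740e-04]), 'contact_force': array([-1.06569956, -0.35449589,  0.18994196]), 'moment': array([ 0.04903946, -0.01975379, -0.00408532]), 'finger_force': 0.0, 'opening': 0.9981830790177296}
```

View pics/top0b.png

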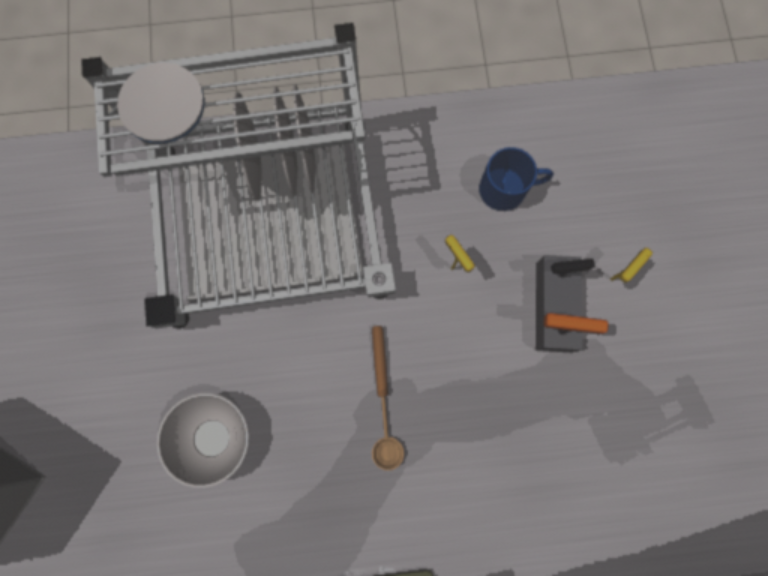

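View pics/side0b.png

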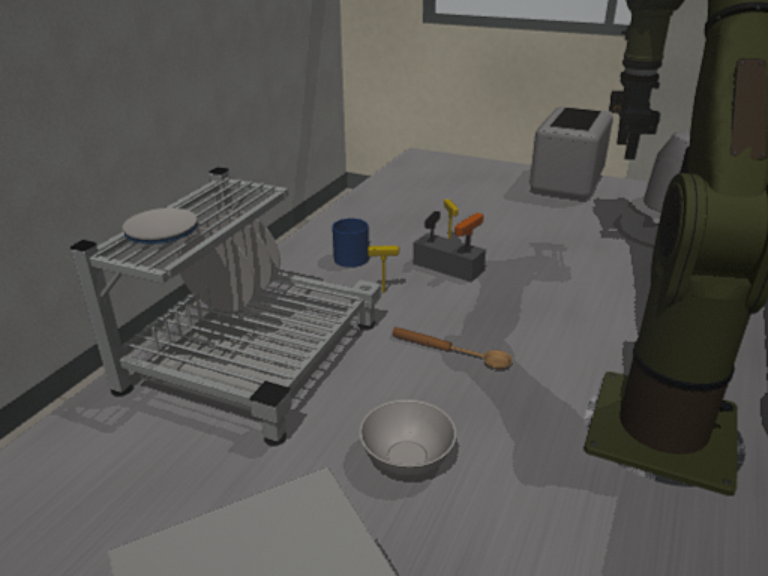

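The top view shows the orange T-key at (577,323) standing at the near end of the grey stand, and the small black key at (573,267). The yellow T-keys at (460,254) and (637,264) are look-alikes: they are the wrong colour and not in the stand. The front rack corner at (378,279) is bare with a bright screw, while the one at (160,310) is capped, so the open corner is (378,279). I'll confirm this in an enlarged crop and measure.

```bash
python3 - <<'E'
from h import *
p=cv2.imread('pics/top0.png');d=np.load('pics/top0.npy')
a=cv2.resize(p[160:240,345:415],None,fx=5.7,fy=5.7,interpolation=cv2.INTER_CUBIC)[:400,:400]
b=cv2.resize(p[165:205,232:272],(400,400),interpolation=cv2.INTER_CUBIC)
cv2.imwrite('pics/crop1.png',np.hstack([a,b]))
c=r.get_calibration('top');K=np.array(c['intrinsics']);T=np.array(c['pose'])
vv,uu=np.mgrid[:384,:512]
P=np.stack([(uu-K[0,2])/K[0,0]*d,-(vv-K[1,2])/K[1,1]*d,-d],-1)@T[:3,:3].T+T[:3,3]
hsv=cv2.cvtColor(p,cv2.COLOR_BGR2HSV)
m=(hsv[...,0]<14)&(hsv[...,1]>150)&(uu>355)&(uu<415)&(vv>195)&(vv<235)
Q=P[m];print('orange',len(Q),np.percentile(Q[:,2],[5,50,95]))
t=Q[Q[:,2]>np.percentile(Q[:,2],50)-.006]
rc=cv2.minAreaRect((t[:,:2]*1000).astype(np.float32));print(rc,np.median(t[:,2]),cv2.boxPoints(rc))
# stand top
m=(P[...,2]>.045)&(P[...,2]<.065)&(uu>345)&(uu<405)&(vv>160)&(vv<240)&(hsv[...,1]<80)
rc=cv2.minAreaRect((P[m][:,:2]*1000).astype(np.float32));print('stand',m.sum(),rc,np.median(P[m][:,2]))
# corner block
m=(P[...,2]>.078)&(P[...,2]<.095)&(uu>236)&(uu<268)&(vv>172)&(vv<200)
print('block',m.sum(),cv2.minAreaRect((P[m][:,:2]*1000).astype(np.float32)),np.median(P[m][:,2]))
print('screw',world('top',d,252,185.5,.081))
m=(P[...,2]>.078)&(P[...,2]<.1)&(uu>90)&(uu<122)&(vv>190)&(vv<222)&(p.max(-1)<45)
print('cap',m.sum(),cv2.minAreaRect((P[m][:,:2]*1000).astype(np.float32)),np.median(P[m][:,2]))
# black key
m=(P[...,2]>.095)&(P[...,2]<.14)&(uu>355)&(uu<405)&(vv>165)&(vv<190)&(p.max(-1)<60)
print('black',m.sum(),cv2.minAreaRect((P[m][:,:2]*1000).astype(np.float32)),np.median(P[m][:,2]))
E
```

```text
orange 332 [0.12573583 0.12916905 0.13187415]
((439.3182373046875, -348.05078125), (86.82160949707031, 18.32619285583496), 76.18864440917969) 0.12917225218267925 [[ 420.0568  -388.01898]
 [ 437.85312 -392.39392]
 [ 458.57968 -308.08258]
 [ 440.78336 -303.70764]]
stand 1200 ((484.2701110839844, -356.6178894042969), (60.91149139404297, 151.06068420410156), 80.14392852783203) 0.054564478591195564
block 343 ((549.6980590820312, -65.54267883300781), (50.58472442626953, 53.93815612792969), 2.0576536655426025) 0.08403642965187141
screw [ 0.54746578 -0.06989101  0.081     ]
cap 296 ((534.3699340820312, 267.4739685058594), (40.51321792602539, 40.49076843261719), 1.3060972690582275) 0.0894272990232155
black 201 ((528.1207275390625, -362.9698791503906), (60.92905807495117, 16.35955810546875), 89.11296081542969) 0.1145243937136422
```

View pics/crop1.png

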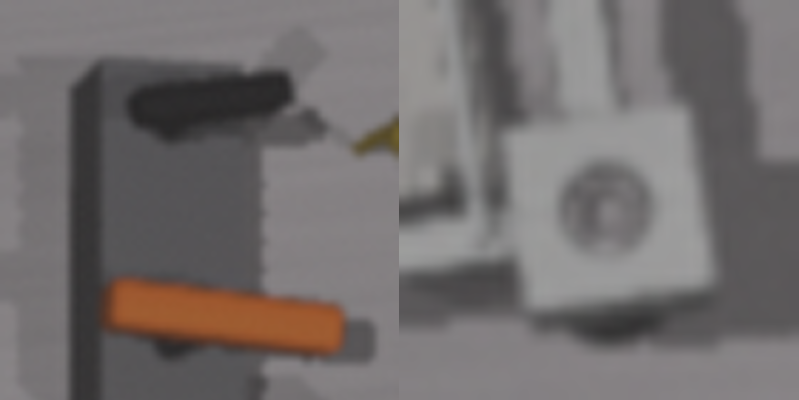

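The crop confirms both: the orange key is upright in the stand with its bar spanning both sides of the blade, and the uncapped block (right half) has the screw head at about (605,208), full-frame pixel (252,185.3). Moving above the key.

Request:
step_arm(
  series=[
    [26,25,0,0,0,0.104,0],
    [26,25,0,0,0,0.104,0],
    [26,25,0,0,0,0.104,0],
    [26,25,0,0,0,0.104,0],
    [26,25,0,0,0,0.104,0],
    [26,25,0,0,0,0.104,0],
    [26,25,0,0,0,0.104,0],
    [26,25,0,0,0,0.104,0],
    [26,25,0,0,0,0.104,0],
    [27,25,0,0,0,0.105,0],
    [0,0,0,0,0,0,0],
    [0,0,0,0,0,0,0],
  ],
  force=60,
)

```text
clock: 1.3
tool_pos: [0.4391, -0.3486, 0.2384]
eef_rot: [0.787, 0.617, -0.0, -0.0]
contact_force: [-0.5, -0.1, 0.8]
opening: 0.999
finger_force: 0.0
```

```bash
python3 - <<'E'
from h import *
s=r.get_state();q=s['eef_rot'];print(s['tool_pos'],q,2*np.degrees(np.arctan2(q[1],q[0]))-90,s['q'],s['contact_force'])
p=cv2.imread('pics/side0.png');d=np.load('pics/side0.npy')
c=r.get_calibration('side');K=np.array(c['intrinsics']);T=np.array(c['pose'])
vv,uu=np.mgrid[:384,:512]
P=np.stack([(uu-K[0,2])/K[0,0]*d,-(vv-K[1,2])/K[1,1]*d,-d],-1)@T[:3,:3].T+T[:3,3]
hsv=cv2.cvtColor(p,cv2.COLOR_BGR2HSV)
m=(hsv[...,0]<14)&(hsv[...,1]>140)&(uu>295)&(uu<330)&(vv>135)&(vv<175)
Q=P[m];print(len(Q),np.percentile(Q[:,2],[5,50,95]));t=Q[Q[:,2]>.124];print(cv2.minAreaRect((t[:,:2]*1000).astype(np.float32)))
A=np.load('pics/top0.npy')
# tilt of bar from top: z at ends
pt=cv2.imread('pics/top0.png');h2=cv2.cvtColor(pt,cv2.COLOR_BGR2HSV);c=r.get_calibration('top');K=np.array(c['intrinsics']);T=np.array(c['pose'])
W=np.stack([(uu-K[0,2])/K[0,0]*A,-(vv-K[1,2])/K[1,1]*A,-A],-1)@T[:3,:3].T+T[:3,3]
m=(h2[...,0]<14)&(h2[...,1]>150)&(uu>355)&(uu<415)&(vv>195)&(vv<235)
t=W[m];t=t[t[:,2]>.12];X=np.c_[t[:,:2]-[.439,-.348],np.ones(len(t))];print('slope',np.linalg.lstsq(X,t[:,2],rcond=None)[0])
m=(P[...,2]>.083)&(P[...,2]<.088)&(uu>232)&(uu<256)&(vv>182)&(vv<205)
print('block side',m.sum(),cv2.minAreaRect((P[m][:,:2]*1000).astype(np.float32)))
print([world('top',A,x/10-.5+232,y/10-.5+165,.085)[:2].round(4).tolist() for x,y in((106,127),(288,105),(317,285),(127,308),(205,208))])
a=cv2.resize(p[175:215,222:262],(400,400),interpolation=cv2.INTER_CUBIC)
cv2.imwrite('pics/crop2.png',a)
E
```

```text
[ 0.43908677 -0.34857797  0.23837159] [ 7.86643141e-01  6.17407772e-01 -2.08015909e-04 -4.10164075e-04] -13.745825735052449 [ 0.8662221   0.63237937 -0.46494031  1.7540319   0.36316439  0.84225366
 -0.00623   ] [-0.47453247 -0.09033953  0.81158893]
163 [0.10192973 0.12382134 0.13053396]
((440.5306701660156, -342.4610900878906), (89.11215209960938, 21.108678817749023), 76.05937194824219)
slope [ 0.05010739 -0.02619049  0.12904427]
block side 94 ((546.5333862304688, -67.69061279296875), (44.91802978515625, 48.560733795166016), 2.1669869422912598)
[[0.5689, -0.049], [0.5694, -0.0919], [0.526, -0.0937], [0.5255, -0.0494], [0.5471, -0.0699]]
```

View pics/crop2.png

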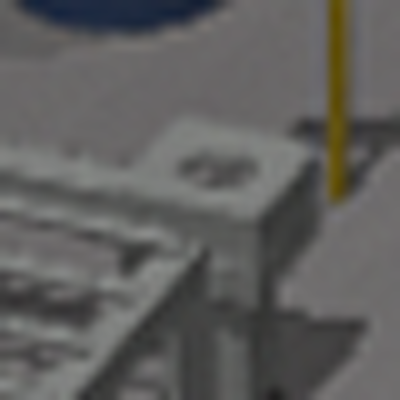

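The enlarged side crop also shows the bare block, with its screw hole at (220,170), i.e. pixel (243.5,191.5). The yellow key stands behind it. Descending and gripping.

Request:
step_arm(
  series=[
    [0,0.5,-25,0,0,0,0],
    [0,0,-25,0,0,0,0],
    [0,0,-25,0,0,0,0],
    [0,0,-25,0,0,0,0],
    [0,0,-20,0,0,0,0],
    [0,0,-12,0,0,0,0],
    [0,0,-7,0,0,0,0],
    [0,0,0,0,0,0,0],
    [0,0,0,0,0,0,0.5],
    [0,0,0,0,0,0,1],
    [0,0,0,0,0,0,1],
    [0,0,0,0,0,0,1],
    [0,0,0,0,0,0,1],
    [0,0,0,0,0,0,1],
    [0,0,0,0,0,0,1],
  ],
  force=80,
)

```text
clock: 2.8
tool_pos: [0.439, -0.3486, 0.0998]
eef_rot: [0.787, 0.617, 0.0, 0.0]
contact_force: [0.0, 0.9, 0.3]
opening: 0.39
finger_force: 0.0
```

Request:
step_arm(
  series=[
    [0,0,0,0,0,0,1],
    [0,0,0,0,0,0,1],
    [0,0,0,0,0,0,1],
    [0,0,0,0,0,0,1],
    [0,0,0,0,0,0,1],
    [0,0,0,0,0,0,1],
  ],
)

```text
clock: 3.4
tool_pos: [0.439, -0.3486, 0.0997]
eef_rot: [0.787, 0.617, 0.0, 0.0]
contact_force: [-0.7, -0.1, 0.4]
opening: 0.221
finger_force: 59.9
```

Request:
step_arm(
  series=[
    [0,0,5,0,0,0,1],
    [0,0,10,0,0,0,1],
    [0,0,20,0,0,0,1],
    [0,0,25,0,0,0,1],
    [0,0,25,0,0,0,1],
    [0,0,25,0,0,0,1],
    [0,0,20,0,0,0,1],
    [0,0,5,0,0,0,1],
    [0,0,0,0,0,0,1],
  ],
)

```text
clock: 4.3
tool_pos: [0.4391, -0.3488, 0.2356]
eef_rot: [0.787, 0.617, 0.0, 0.001]
contact_force: [0.7, -0.6, -1.4]
opening: 0.219
finger_force: 59.9
```

```bash
python3 - <<'E'
from h import *
s=r.get_state();print(s['tool_pos'],s['eef_rot'],s['contact_force'],s['moment'],s['opening'],s['finger_force'])
p,d=snap('side','side1')
print('hole side',world('side',d,243.5,191.5,.085),world('side',d,243.5,191.5,.081))
c=r.get_calibration('side');K=np.array(c['intrinsics']);T=np.array(c['pose'])
x=T[:3,:3].T@(s['tool_pos']-[0,0,.05]-T[:3,3]);u=K[0,2]+K[0,0]*x[0]/-x[2];v=K[1,2]+K[1,1]*x[1]/x[2];print(u,v)
u0,v0=int(u)-40,int(v)-40;print(u0,v0)
cv2.imwrite('pics/crop3.png',cv2.resize(p[v0:v0+80,u0:u0+80],(560,560),interpolation=cv2.INTER_CUBIC))
p,d=snap('top','top1')
E
```

```text
[ 0.43910114 -0.34876039  0.23558001] [7.87020899e-01 6.16925876e-01 1.42209916e-04 7.39839885e-04] [ 0.6877197  -0.57119188 -1.4062608 ] [-0.04282435 -0.06565925 -0.01017537] 0.21883304605399886 59.89252248778939
hole side [ 0.54735463 -0.06758469  0.085     ] [ 0.55048074 -0.07367909  0.081     ]
314.65161551271 129.3274872491318
274 89
```

View pics/crop3.png

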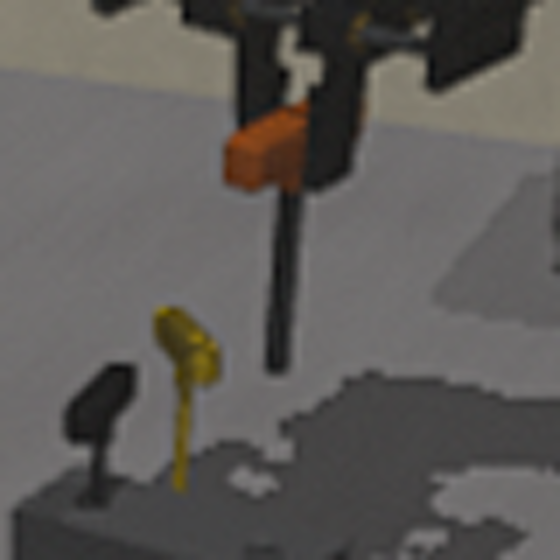

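The crop shows the key held by the bar and its blade hanging free, tip at about (277,370) and blade top at (290,195). I'll compare that with the projection of a vertical blade.

```bash
python3 - <<'E'
from h import *
c=r.get_calibration('side');K=np.array(c['intrinsics']);T=np.array(c['pose'])
def pr(w):
    x=T[:3,:3].T@(np.array(w)-T[:3,3]);return np.array([K[0,2]+K[0,0]*x[0]/-x[2],K[1,2]+K[1,1]*x[1]/x[2]])
t=np.array([.4391,-.3488,.2356-.0917])
for z in (0,.088,.098): print(z,pr(t+[0,0,z]))
b=np.array([.239,.971,0])
print('10mm tip shift along bar, across',pr(t+.01*b)-pr(t),pr(t+.01*np.array([.971,-.239,0]))-pr(t))
# subpixel centreline of blade by dark columns, rows 118..140
p=cv2.imread('pics/side1.png').astype(float).mean(-1)
for v in range(118,144,2):
    row=p[v,305:324];w=np.clip(np.median(row)-row-8,0,None);print(v,round((w*np.arange(305,324)).sum()/max(w.sum(),1),2),end='; ')
E
```

```text
0 [313.79258272 141.71387856]
0.088 [315.64827059 115.08513831]
0.098 [315.86715286 111.94422256]
10mm tip shift along bar, across [-1.72573419  1.01707413] [-2.68617622 -0.79915667]
118 314.88; 120 314.68; 122 314.44; 124 314.26; 126 314.19; 128 314.1; 130 313.82; 132 313.59; 134 313.49; 136 313.29; 138 312.99; 140 312.41; 142 311.4;
```

```bash
python3 - <<'E'
from h import *
d=np.load('pics/side1.npy')
c=r.get_calibration('side');K=np.array(c['intrinsics']);T=np.array(c['pose'])
vv,uu=np.mgrid[:384,:512]
P=np.stack([(uu-K[0,2])/K[0,0]*d,-(vv-K[1,2])/K[1,1]*d,-d],-1)@T[:3,:3].T+T[:3,3]
Q=P[112:146,306:324].reshape(-1,3)
Q=Q[(np.hypot(Q[:,0]-.439,Q[:,1]+.349)<.02)&(Q[:,2]<.236)&(Q[:,2]>.13)]
print(len(Q),Q.min(0),Q.max(0))
b=np.array([.239,.971]);a=np.array([.971,-.239])
for e,n in((b,'bar'),(a,'across')):
    f=np.polyfit(Q[:,2]-.144,(Q[:,:2]-[.4391,-.3488])@e,1);print(n,f*[1,1000])
# bar plane from top view
d=np.load('pics/top1.npy');p=cv2.imread('pics/top1.png');c=r.get_calibration('top');K=np.array(c['intrinsics']);T=np.array(c['pose'])
W=np.stack([(uu-K[0,2])/K[0,0]*d,-(vv-K[1,2])/K[1,1]*d,-d],-1)@T[:3,:3].T+T[:3,3]
h=cv2.cvtColor(p,cv2.COLOR_BGR2HSV);m=(h[...,0]<14)&(h[...,1]>150)&(W[...,2]>.255)&(W[...,2]<.29)
t=W[m];s=(t[:,:2]-[.4391,-.3488])@b;print(len(t))
if len(t): print(np.c_[s,t[:,2]][::max(1,len(t)//25)].round(4).tolist());print(np.polyfit(s,t[:,2],1))
E
```

```text
105 [ 0.4270823  -0.35415042  0.1435248 ] [ 0.44642248 -0.33413347  0.23583144]
bar [0.02861274 2.70949022]
across [-0.0395802   0.61833837]
182
[[0.0415, 0.2611], [0.0405, 0.2644], [0.0275, 0.2638], [0.0447, 0.2606], [0.0332, 0.2647], [0.0208, 0.2659], [0.0433, 0.2624], [0.032, 0.2671], [0.0185, 0.2649], [0.0421, 0.2649], [0.0286, 0.2627], [0.0165, 0.2646], [0.04, 0.2645], [0.0276, 0.2655], [0.0151, 0.2662], [0.0393, 0.2624], [0.0277, 0.2662], [0.0144, 0.2644], [0.0376, 0.2632], [0.0252, 0.2645], [0.012, 0.263], [0.0361, 0.2646], [0.0233, 0.2644], [0.0387, 0.2618], [0.0264, 0.2632], [0.0306, 0.2597]]
[-0.04198639  0.26487867]
```

Request:
step_arm(
  series=[
    [13,35,0,0,0,0,1],
    [13,35,0,0,0,0,1],
    [13,35,0,0,0,0,1],
    [14,35,0,0,0,0,1],
    [14,35,0,0,0,0,1],
    [14,35,0,0,0,0,1],
    [14,35,0,0,0,0,1],
    [13,34,0,0,0,0,1],
    [0,0,0,0,0,0,1],
    [0,0,0,0,0,0,1],
    [0,0,0,0,0,0,1],
  ],
)

```text
clock: 5.5
tool_pos: [0.546, -0.0712, 0.2338]
eef_rot: [0.787, 0.616, -0.001, -0.0]
contact_force: [-0.2, -0.5, -1.3]
opening: 0.222
finger_force: 59.9
```

```bash
python3 - <<'E'
from h import *
s=r.get_state();q=s['eef_rot'];print(s['tool_pos'],q,2*np.degrees(np.arctan2(q[1],q[0]))-90,s['q'],s['contact_force'])
p,d=snap('side','h0')
E
```

```text
[ 0.54601964 -0.07116299  0.233774  ] [ 7.87462984e-01  6.16360473e-01 -1.31614828e-03 -2.89198135e-04] -13.89823585553664 [ 0.30630932  0.62159398 -0.43184874  1.78823298  0.34486627  0.8094914
 -0.53827828] [-0.15383129 -0.50477189 -1.300691  ]
```

Request:
step_arm(
  series=[
    [0,0,0,0,0,0.14,1],
    [0,0,0,0,0,0.14,1],
    [0,0,0,0,0,0.14,1],
    [0,0,0,0,0,0.14,1],
    [0,0,0,0,0,0.14,1],
    [0,0,0,0,0,0.14,1],
    [0,0,0,0,0,0.14,1],
    [0,0,0,0,0,0,1],
    [0,0,0,0,0,0,1],
  ],
)

```text
clock: 6.45
tool_pos: [0.5466, -0.0709, 0.2345]
eef_rot: [0.406, 0.914, -0.0, -0.0]
contact_force: [-0.3, -0.4, -0.8]
opening: 0.221
finger_force: 59.9
```

```bash
python3 - <<'E'
from h import *
s=r.get_state();q=s['eef_rot'];print(s['tool_pos'],q,2*np.degrees(np.arctan2(q[1],q[0]))-90,s['q'],s['contact_force'])
p1,d=snap('side','h1'); p0=cv2.imread('pics/h0.png')
c=r.get_calibration('side');K=np.array(c['intrinsics']);T=np.array(c['pose'])
x=T[:3,:3].T@(s['tool_pos']-[0,0,.085]-T[:3,3]);u=K[0,2]+K[0,0]*x[0]/-x[2];v=K[1,2]+K[1,1]*x[1]/x[2]
u0,v0=int(u)-20,int(v)-34;print(u,v,u0,v0)
f=lambda p:cv2.resize(p[v0:v0+60,u0:u0+40],(400,600),interpolation=cv2.INTER_CUBIC)
cv2.imwrite('pics/crop4.png',np.hstack([f(p0),f(p1)]))
E
```

```text
[ 0.54664597 -0.07087503  0.23447692] [ 4.06410254e-01  9.13690650e-01 -2.15690494e-04 -2.32477547e-04] 42.04093511094416 [ 0.46384948  0.67515217 -0.71307824  1.77922082  0.55051632  0.89753933
  0.23793701] [-0.29610152 -0.39603619 -0.83314247]
243.8341130034948 170.70474393578561 223 136
```

View pics/crop4.png

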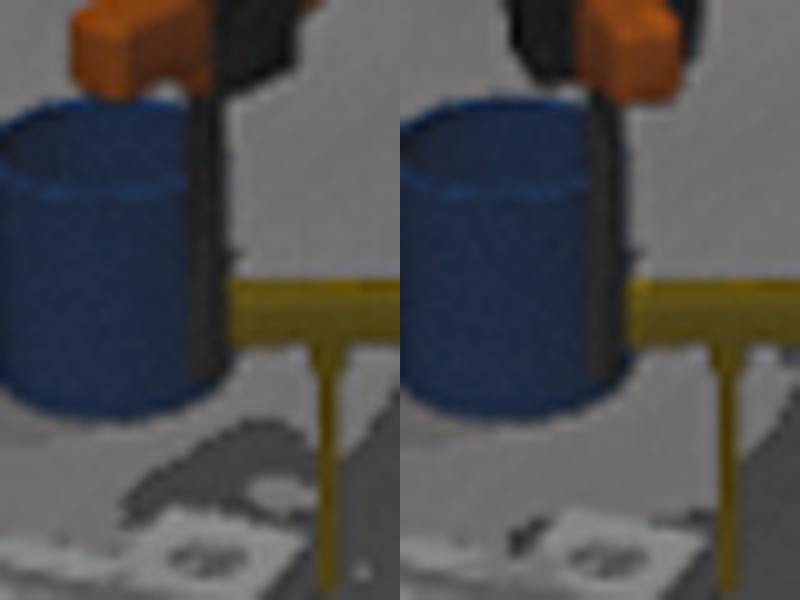

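In both crops the blade is upright with its tip at about (207,375), and the hole centre is at (207,557). Rotating by 56° barely shifts the tip, so lean is negligible. Next I'll compare the projections.

```bash
python3 - <<'E'
from h import *
c=r.get_calibration('side');K=np.array(c['intrinsics']);T=np.array(c['pose'])
def pr(w):
    x=T[:3,:3].T@(np.array(w)-T[:3,3]);return np.array([K[0,2]+K[0,0]*x[0]/-x[2],K[1,2]+K[1,1]*x[1]/x[2]])
for t in([.5460,-.0712,.2338],[.5466,-.0709,.2345]):
    t=np.array(t);print('tip',pr(t-[0,0,.0917]),'bladetop',pr(t-[0,0,.0037]))
h=np.array([.5475,-.0700,.085]);print('hole',pr(h),pr(h+[.001,0,0])-pr(h),pr(h+[0,.001,0])-pr(h),pr(h+[0,0,.001])-pr(h))
E
```

```text
tip [244.14535668 173.08126455] bladetop [243.55806653 143.66303605]
tip [243.89691228 172.85970598] bladetop [243.29971828 143.42339992]
hole [243.83693445 191.09622713] [-0.3175958  -0.07488371] [-0.15850155  0.16250507] [-0.00640294 -0.30675628]
```

Request:
step_arm(
  series=[
    [1,1,-15,0,0,0,1],
    [0,0,-20,0,0,0,1],
    [0,0,-12,0,0,0,1],
    [0,0,-6,0,0,0,1],
    [0,0,-3,0,0,0,1],
    [0,0,0,0,0,0,1],
    [0,0,0,0,0,0,1],
  ],
)

```text
clock: 7.2
tool_pos: [0.5485, -0.0686, 0.1793]
eef_rot: [0.404, 0.915, 0.0, 0.001]
contact_force: [0.0, -0.2, -1.0]
opening: 0.218
finger_force: 59.9
```

Request:
step_arm(
  series=[
    [-0.5,-0.5,0,0,0,0,1],
  ],
)

```text
clock: 7.3
tool_pos: [0.548, -0.069, 0.1793]
eef_rot: [0.404, 0.915, 0.0, 0.001]
contact_force: [-0.7, 0.9, -1.4]
opening: 0.221
finger_force: 59.9
```

Request:
step_arm(
  series=[
    [0,0,0,0,0,0,1],
  ],
)

```text
clock: 7.4
tool_pos: [0.5477, -0.0693, 0.1792]
eef_rot: [0.404, 0.915, 0.0, 0.0]
contact_force: [-0.1, 0.1, -1.3]
opening: 0.218
finger_force: 59.9
```

Request:
step_arm(
  series=[
    [0,0,-2,0,0,0,1],
    [0,0,-2,0,0,0,1],
    [0,0,-1,0,0,0,1],
    [0,0,0,0,0,0,1],
  ],
)

```text
clock: 7.8
tool_pos: [0.5474, -0.0692, 0.1735]
eef_rot: [0.404, 0.915, -0.0, -0.0]
contact_force: [0.0, 0.1, -1.0]
opening: 0.218
finger_force: 59.9
```

Request:
step_arm(
  series=[
    [0,0,-1,0,0,0,1],
    [0,0,-1,0,0,0,1],
    [0,0,0,0,0,0,1],
  ],
)

```text
clock: 8.1
tool_pos: [0.5475, -0.0692, 0.1717]
eef_rot: [0.404, 0.915, -0.0, -0.0]
contact_force: [0.0, -0.7, -1.1]
opening: 0.217
finger_force: 59.9
```

Request:
step_arm(
  series=[
    [0,0,-1,0,0,0,1],
    [0,0,0,0,0,0,1],
  ],
)

```text
clock: 8.3
tool_pos: [0.5476, -0.0694, 0.1709]
eef_rot: [0.404, 0.915, -0.0, 0.0]
contact_force: [-0.1, -0.1, 0.9]
opening: 0.222
finger_force: 59.9
```

Contact begins at the expected depth (tip ≈0.079). Pressing lightly.

Request:
step_arm(
  series=[
    [0,0,-0.5,0,0,0,1],
    [0,0,0,0,0,0,1],
  ],
)

```text
clock: 8.5
tool_pos: [0.5477, -0.0693, 0.1705]
eef_rot: [0.404, 0.915, -0.0, 0.0]
contact_force: [-0.7, -0.7, 2.1]
opening: 0.222
finger_force: 59.8
```

Request:
step_arm(
  series=[
    [0,0,-0.5,0,0,0,1],
    [0,0,0,0,0,0,1],
  ],
)

```text
clock: 8.7
tool_pos: [0.5478, -0.0693, 0.1704]
eef_rot: [0.404, 0.915, -0.0, 0.001]
contact_force: [-0.7, -1.4, 7.2]
opening: 0.22
finger_force: 59.8
```

Request:
step_arm(
  series=[
    [0,0,0.2,0,0,-0.05,1],
    [0,0,0,0,0,0,1],
    [0,0,0,0,0,-0.05,1],
    [0,0,0,0,0,0,1],
  ],
)

```text
clock: 9.1
tool_pos: [0.5475, -0.0693, 0.1703]
eef_rot: [0.449, 0.893, -0.0, 0.0]
contact_force: [-1.2, -1.0, 5.8]
opening: 0.218
finger_force: 59.8
```

Request:
step_arm(
  series=[
    [0,0,0,0,0,-0.05,1],
    [0,0,0,0,0,0,1],
  ],
)

```text
clock: 9.3
tool_pos: [0.5474, -0.0692, 0.1702]
eef_rot: [0.471, 0.882, -0.0, 0.0]
contact_force: [-0.9, -0.8, 5.1]
opening: 0.217
finger_force: 59.8
```

Request:
step_arm(
  series=[
    [0,0,0,0,0,-0.05,1],
    [0,0,0,0,0,0,1],
    [0,0,0,0,0,-0.04,1],
    [0,0,0,0,0,0,1],
  ],
)

```text
clock: 9.7
tool_pos: [0.5471, -0.0694, 0.1697]
eef_rot: [0.51, 0.86, -0.0, -0.0]
contact_force: [-0.9, -0.9, -1.7]
opening: 0.219
finger_force: 59.8
```

The force vanished and z dropped, so the hexagon is entering. Lowering gently with no turning.

Request:
step_arm(
  series=[
    [0,0,-1,0,0,0,1],
    [0,0,-1,0,0,0,1],
    [0,0,0,0,0,0,1],
  ],
)

```text
clock: 10.0
tool_pos: [0.5471, -0.0695, 0.1674]
eef_rot: [0.51, 0.86, -0.0, -0.0]
contact_force: [0.4, -2.0, -1.9]
opening: 0.22
finger_force: 59.8
```

Request:
step_arm(
  series=[
    [0,0,-1,0,0,0,1],
    [0,0,-1,0,0,0,1],
    [0,0,0,0,0,0,1],
  ],
)

```text
clock: 10.3
tool_pos: [0.5472, -0.0694, 0.1657]
eef_rot: [0.511, 0.86, -0.0, -0.0]
contact_force: [-0.7, -1.4, -0.2]
opening: 0.218
finger_force: 59.8
```

Request:
step_arm(
  series=[
    [0,0,-1,0,0,0,1],
    [0,0,0,0,0,0,1],
  ],
)

```text
clock: 10.5
tool_pos: [0.5472, -0.0693, 0.1648]
eef_rot: [0.511, 0.86, -0.0, -0.0]
contact_force: [-1.4, -2.3, -0.0]
opening: 0.219
finger_force: 59.8
```

Request:
step_arm(
  series=[
    [0,0,-0.7,0,0,0,1],
    [0,0,0,0,0,0,1],
  ],
)

```text
clock: 10.7
tool_pos: [0.5473, -0.0693, 0.1642]
eef_rot: [0.511, 0.86, -0.0, -0.0]
contact_force: [-2.3, -2.3, -0.2]
opening: 0.22
finger_force: 59.8
```

Request:
step_arm(
  series=[
    [0,0,-0.4,0,0,0,1],
    [0,0,0,0,0,0,1],
  ],
)

```text
clock: 10.9
tool_pos: [0.5474, -0.0693, 0.1638]
eef_rot: [0.511, 0.86, -0.0, -0.0]
contact_force: [-2.3, -2.8, 1.2]
opening: 0.223
finger_force: 59.8
```

Request:
step_arm(
  series=[
    [0,0,-0.5,0,0,0,1],
    [0,0,0,0,0,0,1],
  ],
)

```text
clock: 11.1
tool_pos: [0.5475, -0.0693, 0.1636]
eef_rot: [0.511, 0.86, -0.0, 0.0]
contact_force: [-3.8, -2.9, 3.8]
opening: 0.221
finger_force: 59.8
```

```bash
python3 - <<'E'
from h import *
s=r.get_state();q=s['eef_rot'];print(s['tool_pos'],s['contact_force'],s['moment'],2*np.degrees(np.arctan2(q[1],q[0]))-90,s['q'])
E
```

```text
[ 0.54753948 -0.0692651   0.16362979] [-3.84574182 -2.92709695  3.75325533] [-0.9129086   0.82113243 -0.01087265] 28.585539881666648 [ 0.37939124  0.75080343 -0.57442551  1.84925143  0.59742507  0.72029333
 -0.03633331]
```

Fully home (tip on the floor at about 5 N). Turning clockwise, first part.

Request:
step_arm(
  series=[
    [-0.4,-0.3,0,0,0,0,1],
    [0,0,0,0,0,-0.04,1],
    [0,0,0,0,0,-0.04,1],
    [0,0,0,0,0,-0.04,1],
    [0,0,0,0,0,-0.04,1],
    [0,0,0,0,0,-0.04,1],
    [0,0,0,0,0,0,1],
  ],
)

```text
clock: 11.8
tool_pos: [0.5473, -0.0692, 0.1636]
eef_rot: [0.594, 0.805, 0.0, 0.0]
contact_force: [-2.8, -3.0, 4.3]
opening: 0.218
finger_force: 59.8
```

```bash
cat > st.py <<'E'
from h import *
s=r.get_state();q=s['eef_rot'];print(s['clock'],s['tool_pos'].round(4),s['contact_force'].round(1),s['moment'].round(3),round(2*np.degrees(np.arctan2(q[1],q[0]))-90,2),s['opening'].round(3))
E
python3 st.py
```

```text
Traceback (most recent call last):
  File "st.py", line 2, in <module>
    s=r.get_state();q=s['eef_rot'];print(s['clock'],s['tool_pos'].round(4),s['contact_force'].round(1),s['moment'].round(3),round(2*np.degrees(np.arctan2(q[1],q[0]))-90,2),s['opening'].round(3))
                                                                                                                                                                            ^^^^^^^^^^^^^^^^^^
AttributeError: 'float' object has no attribute 'round'
```

```bash
sed -i "s/s\['opening'\].round(3)/round(s['opening'],3)/" st.py; python3 st.py
```

```text
11.8 [ 0.5473 -0.0692  0.1636] [-2.8 -3.   4.3] [-0.738  0.767  0.052] 17.17 0.218
```

Request:
step_arm(
  series=[
    [0,0,0,0,0,-0.05,1],
    [0,0,0,0,0,-0.05,1],
    [0,0,0,0,0,-0.05,1],
    [0,0,0,0,0,-0.05,1],
    [0,0,0,0,0,-0.05,1],
  ],
)

```text
clock: 12.3
tool_pos: [0.5472, -0.0689, 0.1636]
eef_rot: [0.69, 0.724, 0.0, -0.0]
contact_force: [-3.5, -1.9, 5.0]
opening: 0.22
finger_force: 59.8
```

```bash
python3 st.py
```

```text
12.3 [ 0.5472 -0.0689  0.1636] [-3.5 -1.9  5. ] [-0.61   0.849  0.139] 2.81 0.22
```

Request:
step_arm(
  series=[
    [0,0,0,0,0,-0.05,1],
    [0,0,0,0,0,-0.05,1],
    [0,0,0,0,0,-0.04,1],
  ],
)

```text
clock: 12.6
tool_pos: [0.5473, -0.0687, 0.1636]
eef_rot: [0.738, 0.674, 0.0, -0.0]
contact_force: [-3.3, -1.0, 5.1]
opening: 0.218
finger_force: 59.8
```

```bash
python3 st.py
```

```text
12.6 [ 0.5473 -0.0687  0.1636] [-3.3 -1.   5.1] [-0.519  0.888  0.157] -5.2 0.218
```

Request:
step_arm(
  series=[
    [0,0,0,0,0,-0.03,1],
    [0,0,0,0,0,-0.02,1],
  ],
)

```text
clock: 12.8
tool_pos: [0.5473, -0.0686, 0.1636]
eef_rot: [0.755, 0.656, 0.001, -0.0]
contact_force: [-2.6, -1.2, 5.5]
opening: 0.22
finger_force: 59.8
```

```bash
python3 st.py
```

```text
12.8 [ 0.5473 -0.0686  0.1636] [-2.6 -1.2  5.5] [-0.494  0.832  0.109] -8.01 0.22
```

Request:
step_arm(
  series=[
    [0,0,0,0,0,-0.02,1],
    [0,0,0,0,0,-0.01,1],
    [0,0,0,0,0,0,1],
  ],
)

```text
clock: 13.1
tool_pos: [0.5473, -0.0686, 0.1636]
eef_rot: [0.764, 0.645, 0.001, -0.0]
contact_force: [-3.2, -1.7, 4.3]
opening: 0.22
finger_force: 59.8
```

```bash
python3 st.py
```

```text
13.1 [ 0.5473 -0.0686  0.1636] [-3.2 -1.7  4.3] [-0.491  0.858  0.172] -9.68 0.22
```

Request:
step_arm(
  series=[
    [0,0,0,0,0,-0.02,1],
    [0,0,0,0,0,-0.02,1],
    [0,0,0,0,0,0,1],
  ],
)

```text
clock: 13.4
tool_pos: [0.5473, -0.0686, 0.1636]
eef_rot: [0.777, 0.629, 0.001, -0.0]
contact_force: [-1.8, -0.8, 5.4]
opening: 0.221
finger_force: 59.8
```

```bash
python3 st.py
```

```text
13.4 [ 0.5473 -0.0686  0.1636] [-1.8 -0.8  5.4] [-0.435  0.865  0.09 ] -11.98 0.221
```

Request:
step_arm(
  series=[
    [0,0,0,0,0,-0.02,1],
    [0,0,0,0,0,-0.02,1],
    [0,0,0,0,0,0,1],
  ],
)

```text
clock: 13.7
tool_pos: [0.5474, -0.0685, 0.1636]
eef_rot: [0.789, 0.614, 0.001, -0.0]
contact_force: [-3.1, -1.4, 4.7]
opening: 0.221
finger_force: 59.8
```

```bash
python3 st.py
```

```text
13.7 [ 0.5474 -0.0685  0.1636] [-3.1 -1.4  4.7] [-0.441  0.855  0.037] -14.28 0.221
```

Request:
step_arm(
  series=[
    [0,0,0,0,0,-0.02,1],
    [0,0,0,0,0,-0.02,1],
    [0,0,0,0,0,0,1],
  ],
)

```text
clock: 14.0
tool_pos: [0.5474, -0.0685, 0.1636]
eef_rot: [0.802, 0.598, 0.001, -0.0]
contact_force: [-2.8, -1.7, 4.8]
opening: 0.221
finger_force: 59.8
```

```bash
python3 st.py
```

```text
14.0 [ 0.5474 -0.0685  0.1636] [-2.8 -1.7  4.8] [-0.376  0.849  0.105] -16.56 0.221
```

Request:
step_arm(
  series=[
    [0,0,0,0,0,-0.02,1],
    [0,0,0,0,0,-0.01,1],
    [0,0,0,0,0,0,1],
  ],
)

```text
clock: 14.3
tool_pos: [0.5474, -0.0685, 0.1636]
eef_rot: [0.81, 0.586, 0.001, -0.0]
contact_force: [-2.2, -1.1, 5.3]
opening: 0.221
finger_force: 59.8
```

```bash
python3 st.py
```

```text
14.3 [ 0.5474 -0.0685  0.1636] [-2.2 -1.1  5.3] [-0.37   0.823  0.114] -18.27 0.221
```

Request:
step_arm(
  series=[
    [0,0,0,0,0,-0.02,1],
    [0,0,0,0,0,-0.01,1],
    [0,0,0,0,0,0,1],
  ],
)

```text
clock: 14.6
tool_pos: [0.5474, -0.0685, 0.1636]
eef_rot: [0.819, 0.574, 0.001, -0.0]
contact_force: [-2.9, -1.2, 5.8]
opening: 0.216
finger_force: 59.8
```

```bash
python3 st.py
```

```text
14.6 [ 0.5474 -0.0685  0.1636] [-2.9 -1.2  5.8] [-0.347  0.839  0.128] -19.98 0.216
```

Request:
step_arm(
  series=[
    [0,0,0,0,0,-0.02,1],
    [0,0,0,0,0,-0.01,1],
    [0,0,0,0,0,0,1],
  ],
)

```text
clock: 14.9
tool_pos: [0.5474, -0.0684, 0.1636]
eef_rot: [0.828, 0.561, 0.001, -0.0]
contact_force: [-4.0, -1.5, 3.8]
opening: 0.217
finger_force: 59.8
```

```bash
python3 st.py
```

```text
14.9 [ 0.5474 -0.0684  0.1636] [-4.  -1.5  3.8] [-0.28   0.87   0.141] -21.7 0.217
```

Request:
step_arm(
  series=[
    [0,0,0,0,0,-0.02,1],
    [0,0,0,0,0,-0.01,1],
    [0,0,0,0,0,0,1],
  ],
)

```text
clock: 15.2
tool_pos: [0.5475, -0.0684, 0.1636]
eef_rot: [0.836, 0.549, 0.001, -0.0]
contact_force: [-3.1, -0.6, 4.4]
opening: 0.22
finger_force: 59.8
```

```bash
python3 st.py
```

```text
15.2 [ 0.5475 -0.0684  0.1636] [-3.1 -0.6  4.4] [-0.282  0.797  0.134] -23.42 0.22
```

Request:
step_arm(
  series=[
    [0,0,0,0,0,-0.015,1],
    [0,0,0,0,0,-0.015,1],
    [0,0,0,0,0,0,1],
  ],
)

```text
clock: 15.5
tool_pos: [0.5475, -0.0684, 0.1636]
eef_rot: [0.844, 0.536, 0.001, -0.0]
contact_force: [-3.2, -1.4, 4.9]
opening: 0.224
finger_force: 59.8
```

```bash
python3 st.py
```

```text
15.5 [ 0.5475 -0.0684  0.1636] [-3.2 -1.4  4.9] [-0.277  0.864  0.132] -25.13 0.224
```

Request:
step_arm(
  series=[
    [0,0,0,0,0,-0.015,1],
    [0,0,0,0,0,-0.015,1],
    [0,0,0,0,0,0,1],
  ],
)

```text
clock: 15.8
tool_pos: [0.5475, -0.0683, 0.1636]
eef_rot: [0.852, 0.524, 0.001, -0.0]
contact_force: [-2.6, -0.9, 5.7]
opening: 0.219
finger_force: 59.9
```

```bash
python3 st.py
```

```text
15.8 [ 0.5475 -0.0683  0.1636] [-2.6 -0.9  5.7] [-0.271  0.885  0.26 ] -26.81 0.219
```

Request:
step_arm(
  series=[
    [0,0,0,0,0,-0.005,1],
    [0,0,0,0,0,0,1],
  ],
)

```text
clock: 16.0
tool_pos: [0.5475, -0.0683, 0.1636]
eef_rot: [0.853, 0.522, 0.001, -0.0]
contact_force: [-2.7, -1.3, 5.0]
opening: 0.22
finger_force: 59.9
```

```bash
python3 st.py
```

```text
16.0 [ 0.5475 -0.0683  0.1636] [-2.7 -1.3  5. ] [-0.27   0.786  0.327] -27.08 0.22
```

Request:
step_arm(
  series=[
    [0,0,0,0,0,-0.005,1],
    [0,0,0,0,0,0,1],
  ],
)

```text
clock: 16.2
tool_pos: [0.5475, -0.0683, 0.1636]
eef_rot: [0.854, 0.52, 0.001, -0.0]
contact_force: [-3.1, -1.0, 5.6]
opening: 0.217
finger_force: 59.9
```

```bash
python3 st.py; python3 -c "
from h import *
snap('top','t2');snap('side','s2')"; python3 st.py
```

```text
16.2 [ 0.5475 -0.0683  0.1636] [-3.1 -1.   5.6] [-0.281  0.779  0.323] -27.37 0.217
16.3 [ 0.5475 -0.0683  0.1636] [-2.7  0.   5.2] [-0.313  0.832  0.335] -27.36 0.22
```

Request:
step_arm(
  series=[
    [0,0,0,0,0,-0.008,1],
    [0,0,0,0,0,0,1],
  ],
)

```text
clock: 16.5
tool_pos: [0.5475, -0.0682, 0.1636]
eef_rot: [0.856, 0.516, 0.001, -0.0]
contact_force: [-3.3, -0.8, 5.9]
opening: 0.22
finger_force: 59.9
```

```bash
python3 st.py
```

```text
16.5 [ 0.5475 -0.0682  0.1636] [-3.3 -0.8  5.9] [-0.328  0.779  0.349] -27.82 0.22
```

Request:
step_arm(
  series=[
    [0,0,0,0,0,-0.01,1],
    [0,0,0,0,0,0,1],
  ],
)

```text
clock: 16.7
tool_pos: [0.5475, -0.0683, 0.1636]
eef_rot: [0.859, 0.512, 0.001, -0.0]
contact_force: [-3.4, -1.2, 5.8]
opening: 0.219
finger_force: 60.0
```

```bash
python3 st.py
```

```text
16.7 [ 0.5475 -0.0683  0.1636] [-3.4 -1.2  5.8] [-0.318  0.807  0.38 ] -28.39 0.219
```

Tight at about 0.38 N m with a clear jump from the 0.13 drag. Backing off into the play and lifting out.

Request:
step_arm(
  series=[
    [0,0,0,0,0,0.02,1],
    [0,0,0,0,0,0.025,1],
    [-0.2,0,0,0,0,0.02,1],
    [0,0,0,0,0,0,1],
  ],
)

```text
clock: 17.1
tool_pos: [0.5474, -0.0684, 0.1636]
eef_rot: [0.842, 0.539, 0.001, -0.0]
contact_force: [-2.0, -0.5, 4.8]
opening: 0.219
finger_force: 59.8
```

```bash
python3 st.py
```

```text
17.1 [ 0.5474 -0.0684  0.1636] [-2.  -0.5  4.8] [-0.258  0.756  0.174] -24.7 0.219
```

Request:
step_arm(
  series=[
    [0,0,0,0,0,0.015,1],
    [0,0,0,0,0,0,1],
  ],
)

```text
clock: 17.3
tool_pos: [0.5474, -0.0685, 0.1636]
eef_rot: [0.838, 0.546, 0.001, -0.0]
contact_force: [-2.5, -0.9, 5.1]
opening: 0.213
finger_force: 59.8
```

```bash
python3 st.py
```

```text
17.3 [ 0.5474 -0.0685  0.1636] [-2.5 -0.9  5.1] [-0.223  0.759  0.045] -23.86 0.213
```

Request:
step_arm(
  series=[
    [0,0,0,0,0,0.01,1],
    [0,0,0,0,0,0,1],
  ],
)

```text
clock: 17.5
tool_pos: [0.5474, -0.0686, 0.1636]
eef_rot: [0.835, 0.55, 0.001, -0.0]
contact_force: [-2.3, -0.5, 5.2]
opening: 0.219
finger_force: 59.8
```

```bash
python3 st.py
```

```text
17.5 [ 0.5474 -0.0686  0.1636] [-2.3 -0.5  5.2] [-0.213  0.756  0.035] -23.3 0.219
```

Request:
step_arm(
  series=[
    [0,0,2,0,0,0,1],
    [0,0,3,0,0,0,1],
    [0,0,3,0,0,0,1],
    [0,0,4,0,0,0,1],
    [0,0,8,0,0,0,1],
    [0,0,15,0,0,0,1],
    [0,0,18,0,0,0,1],
    [0,0,18,0,0,0,1],
    [0,0,2,0,0,0,1],
    [0,0,0,0,0,0,1],
  ],
)

```text
clock: 18.5
tool_pos: [0.5475, -0.0694, 0.237]
eef_rot: [0.836, 0.549, 0.001, 0.001]
contact_force: [-0.6, 0.4, -1.0]
opening: 0.22
finger_force: 59.9
```

```bash
python3 st.py; python3 - <<'E'
from h import *
p1,d=snap('side','h2');p0=cv2.imread('pics/h0.png')
u0,v0=223,136
f=lambda p:cv2.resize(p[v0:v0+60,u0:u0+40],(400,600),interpolation=cv2.INTER_CUBIC)
cv2.imwrite('pics/crop5.png',np.hstack([f(p0),f(p1)]))
E
```

```text
18.5 [ 0.5475 -0.0694  0.237 ] [-0.6  0.4 -1. ] [-0.035 -0.06   0.014] -23.43 0.22
```

View pics/crop5.png

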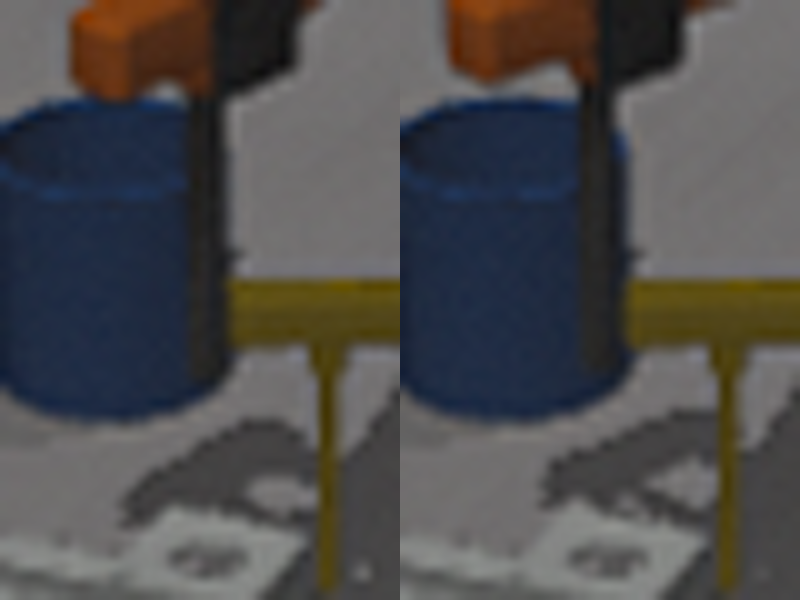

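The key is still upright and held, and the socket is clear. Returning over the stand.

Request:
step_arm(
  series=[
    [-13.5,-35,0,0,0,0.021,1],
    [-13.5,-35,0,0,0,0.021,1],
    [-13.5,-35,0,0,0,0.021,1],
    [-13.5,-35,0,0,0,0.021,1],
    [-13.5,-35,0,0,0,0.021,1],
    [-13.5,-35,0,0,0,0.021,1],
    [-13.5,-35,0,0,0,0.021,1],
    [-13.5,-34,0,0,0,0.021,1],
    [0,0,0,0,0,0,1],
    [0,0,0,0,0,0,1],
    [0,0,0,0,0,0,1],
  ],
)

```text
clock: 19.65
tool_pos: [0.4394, -0.3468, 0.2358]
eef_rot: [0.786, 0.618, 0.0, -0.001]
contact_force: [0.9, -0.3, -0.9]
opening: 0.22
finger_force: 59.9
```

```bash
python3 st.py
```

```text
19.65 [ 0.4394 -0.3468  0.2358] [ 0.9 -0.3 -0.9] [-0.055 -0.085 -0.005] -13.69 0.22
```

Request:
step_arm(
  series=[
    [0,-1.8,-10,0,0,0,1],
    [0,0,-20,0,0,0,1],
    [0,0,-20,0,0,0,1],
    [0,0,-15,0,0,0,1],
    [0,0,-10,0,0,0,1],
    [0,0,-5,0,0,0,1],
    [0,0,0,0,0,0,1],
    [0,0,0,0,0,0,1],
  ],
)

```text
clock: 20.45
tool_pos: [0.4394, -0.3502, 0.1568]
eef_rot: [0.787, 0.617, 0.0, 0.0]
contact_force: [0.6, -0.1, -1.6]
opening: 0.216
finger_force: 59.9
```

```bash
python3 st.py; python3 - <<'E'
from h import *
p,d=snap('side','p0')
c=r.get_calibration('side');K=np.array(c['intrinsics']);T=np.array(c['pose'])
x=T[:3,:3].T@(np.array([.4393,-.3487,.06])-T[:3,3]);u=K[0,2]+K[0,0]*x[0]/-x[2];v=K[1,2]+K[1,1]*x[1]/x[2];print(u,v)
u0,v0=int(u)-25,int(v)-30
cv2.imwrite('pics/crop6.png',cv2.resize(p[v0:v0+50,u0:u0+50],(600,600),interpolation=cv2.INTER_CUBIC))
E
```

```text
20.45 [ 0.4394 -0.3502  0.1568] [ 0.6 -0.1 -1.6] [-0.039 -0.027 -0.002] -13.79 0.216
312.06478524705545 165.52307821849877
```

View pics/crop6.png

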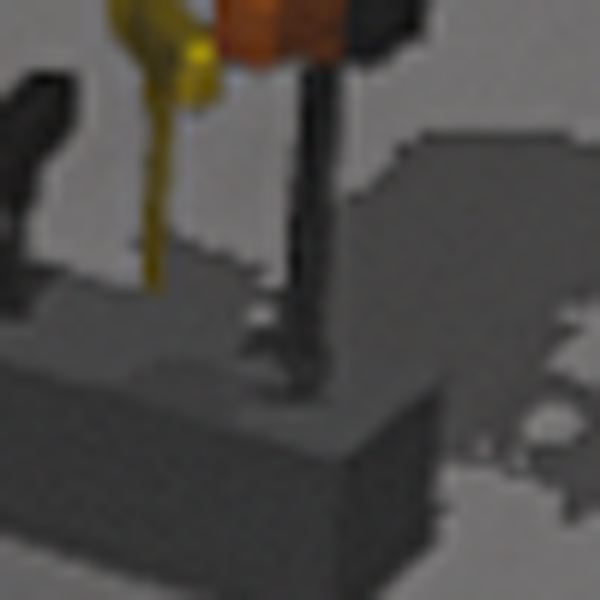

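The tip at about (303,385) is just above the stand top, over the hole. Correcting 1.3 mm in y, then lowering gently.

Request:
step_arm(
  series=[
    [0,1.3,0,0,0,0,1],
    [0,0,0,0,0,0,1],
    [0,0,-3,0,0,0,1],
    [0,0,-3,0,0,0,1],
    [0,0,-2,0,0,0,1],
    [0,0,-2,0,0,0,1],
    [0,0,0,0,0,0,1],
  ],
)

```text
clock: 21.2
tool_pos: [0.4387, -0.3488, 0.1459]
eef_rot: [0.787, 0.617, -0.0, -0.0]
contact_force: [0.2, 0.2, -0.9]
opening: 0.219
finger_force: 59.9
```

```bash
python3 st.py
```

```text
21.2 [ 0.4387 -0.3488  0.1459] [ 0.2  0.2 -0.9] [-0.048 -0.077  0.001] -13.81 0.219
```

Tip is at 0.054 with no contact yet; it is entering the mouth.

Request:
step_arm(
  series=[
    [0.4,0,-2,0,0,0,1],
    [0,0,-2,0,0,0,1],
    [0,0,-2,0,0,0,1],
    [0,0,0,0,0,0,1],
  ],
)

```text
clock: 21.6
tool_pos: [0.4391, -0.3488, 0.14]
eef_rot: [0.787, 0.617, -0.0, -0.0]
contact_force: [-0.1, 0.3, -1.4]
opening: 0.217
finger_force: 59.9
```

```bash
python3 st.py
```

```text
21.6 [ 0.4391 -0.3488  0.14  ] [-0.1  0.3 -1.4] [ 0.02  -0.101  0.019] -13.81 0.217
```

It is in the hole (tip 0.048). Continuing down towards TCP 0.0999.

Request:
step_arm(
  series=[
    [0,0,-5,0,0,0,1],
    [0,0,-5,0,0,0,1],
    [0,0,-6,0,0,0,1],
    [0,0,-6,0,0,0,1],
    [0,0,-6,0,0,0,1],
    [0,0,-5,0,0,0,1],
    [0,0,-3,0,0,0,1],
    [0,0,0,0,0,0,1],
  ],
)

```text
clock: 22.4
tool_pos: [0.4391, -0.3488, 0.1038]
eef_rot: [0.787, 0.617, -0.0, -0.0]
contact_force: [-0.2, -0.6, -1.1]
opening: 0.218
finger_force: 59.9
```

```bash
python3 st.py
```

```text
22.4 [ 0.4391 -0.3488  0.1038] [-0.2 -0.6 -1.1] [-0.044 -0.092 -0.035] -13.8 0.218
```

Request:
step_arm(
  series=[
    [0,0,-2,0,0,0,1],
    [0,0,-1,0,0,0,1],
    [0,0,-1,0,0,0,1],
    [0,0,0,0,0,0,1],
  ],
)

```text
clock: 22.8
tool_pos: [0.4393, -0.3489, 0.1003]
eef_rot: [0.787, 0.617, 0.0, 0.0]
contact_force: [0.3, 0.5, -1.1]
opening: 0.221
finger_force: 59.9
```

Request:
step_arm(
  series=[
    [0,0,-0.5,0,0,0,1],
    [0,0,0,0,0,0,1],
  ],
)

```text
clock: 23.0
tool_pos: [0.4394, -0.349, 0.0999]
eef_rot: [0.787, 0.617, 0.0, 0.0]
contact_force: [0.0, -0.2, -0.7]
opening: 0.221
finger_force: 59.9
```

Request:
step_arm(
  series=[
    [0,0,-0.5,0,0,0,1],
    [0,0,0,0,0,0,1],
  ],
)

```text
clock: 23.2
tool_pos: [0.4394, -0.349, 0.0997]
eef_rot: [0.787, 0.617, 0.0, 0.0]
contact_force: [-0.5, 1.3, 2.2]
opening: 0.22
finger_force: 59.9
```

Request:
step_arm(
  series=[
    [0,0,-0.4,0,0,0,1],
    [0,0,0,0,0,0,1],
  ],
)

```text
clock: 23.4
tool_pos: [0.4396, -0.3491, 0.0996]
eef_rot: [0.787, 0.617, 0.0, 0.0]
contact_force: [-1.6, 0.8, 6.0]
opening: 0.217
finger_force: 59.8
```

On the hole's floor. Releasing, then rising clear.

Request:
step_arm(
  series=[
    [0,0,0.4,0,0,0,0.6],
    [0,0,0,0,0,0,0.4],
    [0,0,0,0,0,0,0.3],
    [0,0,0,0,0,0,0.3],
    [0,0,0,0,0,0,0.3],
    [0,0,0,0,0,0,0.3],
    [0,0,0,0,0,0,0.3],
    [0,0,0,0,0,0,0.3],
  ],
)

```text
clock: 24.2
tool_pos: [0.4394, -0.3489, 0.0994]
eef_rot: [0.787, 0.617, 0.0, 0.0]
contact_force: [0.7, -0.0, 0.7]
opening: 0.699
finger_force: 0.0
```

Request:
step_arm(
  series=[
    [0,0,5,0,0,0,0.3],
    [0,0,15,0,0,0,0.3],
    [0,0,25,0,0,0,0.3],
    [0,0,25,0,0,0,0.3],
    [0,0,25,0,0,0,0.3],
    [0,0,25,0,0,0,0.3],
    [0,0,20,0,0,0,0.3],
    [-26,-25,0,0,0,0,0.3],
    [-26,-25,0,0,0,0,0.3],
    [-26,-25,0,0,0,0,0.3],
    [-26,-25,0,0,0,0,0.3],
    [-26,-25,0,0,0,0,0.3],
    [-26,-25,0,0,0,0,0.3],
    [-26,-25,0,0,0,0,0.3],
    [0,0,0,0,0,0,0.3],
    [0,0,0,0,0,0,0.3],
  ],
)

```text
clock: 25.8
tool_pos: [0.2565, -0.5242, 0.2395]
eef_rot: [0.788, 0.616, 0.0, 0.0]
contact_force: [0.5, 0.3, 0.4]
opening: 0.701
finger_force: 0.0
```

```bash
python3 st.py; python3 - <<'E'
from h import *
p,d=snap('top','top9');p2,_=snap('side','side9')
cv2.imwrite('pics/fin.png',np.hstack([cv2.resize(p[150:250,320:420],(400,400),interpolation=cv2.INTER_CUBIC),cv2.resize(p2[120:220,230:330],(400,400),interpolation=cv2.INTER_CUBIC)]))
c=r.get_calibration('top');K=np.array(c['intrinsics']);T=np.array(c['pose']);vv,uu=np.mgrid[:384,:512]
W=np.stack([(uu-K[0,2])/K[0,0]*d,-(vv-K[1,2])/K[1,1]*d,-d],-1)@T[:3,:3].T+T[:3,3]
h=cv2.cvtColor(p,cv2.COLOR_BGR2HSV);m=(h[...,0]<14)&(h[...,1]>150)&(uu>355)&(uu<415)&(vv>195)&(vv<235)
t=W[m];print(len(t),np.percentile(t[:,2],[5,50,95]),cv2.minAreaRect((t[t[:,2]>.123][:,:2]*1000).astype(np.float32)))
E
```

```text
25.8 [ 0.2565 -0.5242  0.2395] [0.5 0.3 0.4] [-0.053 -0.118  0.006] -13.94 0.701
320 [0.1265501  0.12917201 0.1318311 ] ((410.09002685546875, -219.59634399414062), (49.23036575317383, 344.0584411621094), 13.281900405883789)
```

View pics/fin.png

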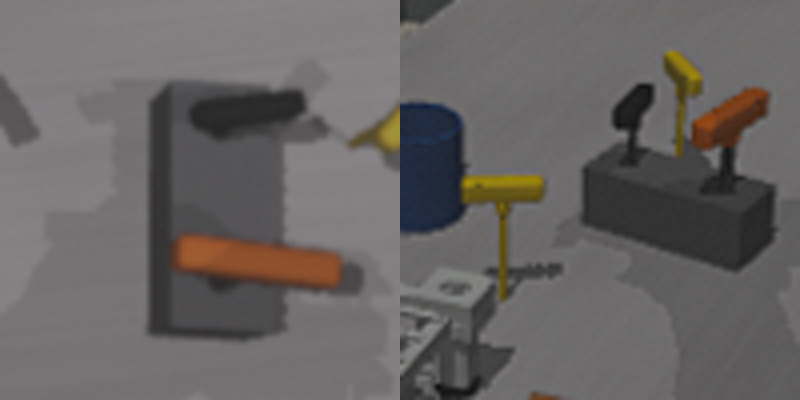

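The orange key is back in its own hole at its original height (bar top 0.129), as at (260,262) left and (730,120) right. The small key and mug look unmoved, and the gripper is clear. Handing in.

```bash
python3 -c "
from plant import r
print(r.finish_job())"
```

```text
the job is handed in; nothing more can be done
None
```

The job is handed in: I seated the orange key fully home under about 5 N, turned the screw clockwise until it came up tight (about 0.38 N m), and put the key back in its own hole on the hole's floor, finishing at about 26 s.

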